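# Lay out laptop parts on the pads for refitting

### The arm

A 6-joint arm with a two-finger parallel gripper is mounted at the origin on the work surface. World frame = base frame: x ahead of the robot, y to its left, z up, the work surface at z = 0. Lengths are in m, angles in rad, forces in N, time in s.
With the tool pointing down it reaches from about 0.35 to 0.975 m from the base axis. Payload 7.1 kg.
Tool frame: the origin (TCP) lies midway between the tips of the shut fingers; the grasp point (between the pads) lies 19 mm behind it; z points along the fingers, y is the line along which they close (so a half turn about z gives the same grasp; the last joint's range is limited). The gripper opens to 88 mm and grips with 3 to 60 N. Pads are 20 mm wide; open, the fingers measure 115 mm over their backs; the gripper's body (75 mm by 178 mm) begins 61 mm behind the grasp point.
Start: joints at [-0.019, 0.423, 1.63, -0, 1.089, -0.019], TCP at [0.625, 0, 0.223] pointing down, gripper open.
Joint ranges: [-3, 3], [-0.9, 2.11], [0.09, 2.58], [-1.31, 4.45], [0.11, 2.69], [-2.54, 2.54]. Speed limits (rad/s): [2.39, 2.39, 3.01, 3.14, 3.14, 3.14].

### API

Orientations are given as a unit quaternion [w, x, y, z].
In Python, from cell import observe, imaging, job gives the robot as it stands. The module is installed in compiled form; this text tells all that it offers.
- The arm moves only by the tool send_path, called as name([rows], argument=value, ...), one row to a line, values as JSON. Schema: {"type":"object","properties":{"rows":{"type":"array","items":{"type":"array","items":{"type":"number"},"minItems":4,"maxItems":4},"minItems":1,"maxItems":20},"aperture":{"type":"number"},"only":{"type":"string"},"quiet":{"type":"boolean"},"lines":{"type":"string"}},"required":["rows"],"additionalProperties":false}. rows is a list of rows, 1 to 20 of them, each of 4 numbers: dx, dy, dz in m, then a turn about the tool's z in rad; each row shifts and turns the commanded pose from where the row before left it, along the tool's axes as they then stand; what a row does not reach is not made up. A row lasts 1/8 s, in which the tool goes at most 0.0625 m and 0.188 rad, less where a joint would pass 70% of its speed; a pose out of reach is approached as far as the arm can. aperture is the opening from 0.0 (shut) to 1.0 (fully open), set as the call begins (left out keeps the last). The fingers move at their own pace and stop on an object; the grip force is fixed at half the most. Time passes only in rows, so rows that do not move let the fingers close. The tool returns the time, the measured TCP pose, the force, the opening and the grip force at its end. only (a regular expression) keeps the lines of the reply that match it, lines (a string "A,B") keeps lines A to B, and quiet returns only ok. Input that does not fit is refused with a message, and nothing moves.
- observe(): the state, without advancing time (a new reading comes with each control period).
- imaging.capture(name): name is "scene" or "side" or "wrist"; returns the picture (420x560x3 uint8, red, green, blue); there is no depth.
- imaging.camera_model(name): a dict with "mtx" (3x3 intrinsics, pixels), "cam_to_world" (4x4, takes a point from camera to world coordinates). Camera axes: x right, y down, z forward; pixel columns grow to the right and rows downward; lengths in m; the calibration is good to about 2 mm. The wrist camera is an equidistant fisheye: a pixel r from the principal point sees the ray r / f radians off the axis. A picture is of the moment at which its call begins: read the wrist's pose just before it. camera_model takes no time and is no camera call; for the wrist camera it gives the pose at the moment of the call.
- job.job_done(): hands the job in; it is judged then, once.
The state is a dict: "t": time; "qpos": joint angles; "qvel": joint speeds; "effort": joint torques, N m; "tcp_pos": TCP position; "ee_rot": TCP orientation; "ft_force": force on the tool from outside, world axes, zero at the start; "wrist_torque": the same for the moment, N m; "width": opening from 0.0 (shut) to 1.0 (fully open); "grip_force": force on a finger pad.
Only numpy, scipy, OpenCV 4.12 (cv2) and the standard library are available. Lean on these libraries where they do the work, as an engineer would, in place of code of your own. Each camera call takes 0.05 s, during which the arm holds its last target. There are 200 camera calls.

### The job

Lay the removed parts out for refitting on the four white pads, one pad each, counting along the row from the steel screw dish: the ribbed drive stick on the pad next to the dish, then the heat sink, and the battery at the far end with the memory module between it and the heat sink; the fan goes squarely on top of the heat sink, rotor up. Centre each part on its pad, lying flat and right way up and square to the pad, the long ones lengthways on the pad (across the row).

Things in the scene. Friction and masses are not known exactly. Their poses are not given: they have to be found in the camera images.
- heat_sink: Finned bare-aluminium block, 50 x 50 mm, 22 mm high, fins along its x axis; acts as a solid block with a flat top. About 120 g. Starts loose on the table. Origin: centre of the underside; z up.
- fan: Square black cooling fan with a grey round rotor facing up, 50 x 50 mm, 15 mm high, solid sides and flat underside, about 45 g. Starts loose on the table. Origin: centre of the underside; z up.
- ssd: Narrow dark-grey solid-state drive stick with lengthwise cooling ribs and a brass contact edge at one end: 80 mm long (x axis), 24 mm wide (y), 9 mm thick, about 30 g. Starts loose on the table. Origin: centre of the underside; z up.
- memory: Green memory module with four black chips in a row and a brass edge along one long side: 68 mm long (x axis), 30 mm wide (y), 6 mm thick, about 20 g. Starts loose on the table. Origin: centre of the underside; z up.
- battery: Flat black battery pack with a paper label: 90 mm long (x axis), 42 mm wide (y), 10 mm thick, about 80 g. Starts loose on the table. Origin: centre of the underside; z up.
- pad_a: White rectangular pad, the leftmost (+y end) of four alike in a straight row, fixed, 72 mm along the row (its y axis) by 105 mm across it (its x axis), 3 mm thick. Origin: centre of its underside, which lies 2 mm above the table on a thin blue mat, so its top is 5 mm above the table. Pads stand 95 mm apart, centre to centre.
- pad_b: White rectangular pad, second from the left of four alike in a straight row, fixed, 72 mm along the row (its y axis) by 105 mm across it (its x axis), 3 mm thick. Origin: centre of its underside, which lies 2 mm above the table on a thin blue mat, so its top is 5 mm above the table. Pads stand 95 mm apart, centre to centre.
- pad_c: White rectangular pad, third from the left of four alike in a straight row, fixed, 72 mm along the row (its y axis) by 105 mm across it (its x axis), 3 mm thick. Origin: centre of its underside, which lies 2 mm above the table on a thin blue mat, so its top is 5 mm above the table. Pads stand 95 mm apart, centre to centre.
- pad_d: White rectangular pad, the rightmost (-y end) of four alike in a straight row, fixed, 72 mm along the row (its y axis) by 105 mm across it (its x axis), 3 mm thick. Origin: centre of its underside, which lies 2 mm above the table on a thin blue mat, so its top is 5 mm above the table. Pads stand 95 mm apart, centre to centre.
- dish: Round steel screw dish, 72 mm across, 18 mm high, fixed, standing just beyond one end of the row of pads (either end; a black bit case, 12 mm high with bits up to 20 mm, stands at the other), about 95 mm from the centre of the end pad. Origin: centre of its underside.
There are look-alikes about, which are no part of the job. Leave any brown look-alike of the memory alone.

How it is judged:
By the outcome, as a careful person would: the job done as asked, in the order asked, and still so for the second after the job is handed in, with the robot touching nothing.
It also fails if it takes over 112 s, if anything falls off the work surface, if the arm or the gripper's body presses on something with over 40 N, if the wrist force passes 120 N, or if a joint passes its speed limit or range.

## Working session

There is one attempt and no reset: what is moved stays moved. The work goes in short steps, Python scripts to look and compute and a tool call to move; the robot and the scene stay as the last step left them, time stands still between calls to the robot, and variables do not carry over. Pictures are saved under pics/ and viewed, at most 14 in all, crops included, and the job is handed in when it is done.

```bash
mkdir -p pics; ls; python3 - <<'E'
from cell import observe, imaging, job
import cv2
s=observe(); print(s)
for n in("scene","side","wrist"):
    m=imaging.camera_model(n); print(n,m)
    im=imaging.capture(n); cv2.imwrite(f"pics/{n}0.png",im[:,:,::-1])
E
```

```text
pics
{'t': 0.0, 'qpos': array([-1.90244652e-02,  4.23856809e-01,  1.63066733e+00, -2.06502971e-06,
        1.08858731e+00, -1.89703601e-02]), 'qvel': array([-0.00110365,  0.00041016, -0.00065035, -0.00015259, -0.00043672,
        0.00125786]), 'effort': array([ 1.28069914e-03, -5.44622147e+01, -2.73670936e+01,  6.42951974e-02,
        2.27214623e-02, -1.51321510e-04]), 'tcp_pos': array([6.24456559e-01, 2.02016988e-05, 2.21900630e-01]), 'ee_rot': array([-5.46441454e-04,  7.07125367e-01,  7.07087787e-01, -5.27333468e-04]), 'ft_force': array([-0.72494131,  0.16689876,  0.60619218]), 'wrist_torque': array([-0.07316866,  0.05569762,  0.02856231]), 'grip_force': 0.0, 'width': 1.002349019559752}
scene {'mtx': array([[515.66693609,   0.        , 273.21623111],
       [  0.        , 515.66693609, 218.1997826 ],
       [  0.        ,   0.        ,   1.        ]]), 'cam_to_world': array([[-0.85225658,  0.42983475, -0.29816238,  0.82188472],
       [ 0.52289514,  0.68310861, -0.50984634,  0.54362975],
       [-0.01547239, -0.59042756, -0.80694231,  0.94304287],
       [ 0.        ,  0.        , 
[... 285 characters left out ...]
60099709, -0.42402005,  0.6775024 , -0.68134295],
       [ 0.01241451, -0.85252161, -0.52254452,  0.54211991],
       [ 0.        ,  0.        ,  0.        ,  1.        ]])}
wrist {'mtx': array([[325.1922621 ,   0.        , 280.26158486],
       [  0.        , 325.1922621 , 207.92610802],
       [  0.        ,   0.        ,   1.        ]]), 'cam_to_world': array([[ 9.99998875e-01, -2.59697260e-04, -1.47747984e-03,
         6.24653360e-01],
       [-6.77926626e-04, -9.56826935e-01, -2.90657456e-01,
         8.02404852e-02],
       [-1.33820956e-03,  2.90658131e-01, -9.56826035e-01,
         3.84664898e-01],
       [ 0.00000000e+00,  0.00000000e+00,  0.00000000e+00,
         1.00000000e+00]])}
```

View pics/scene0.png

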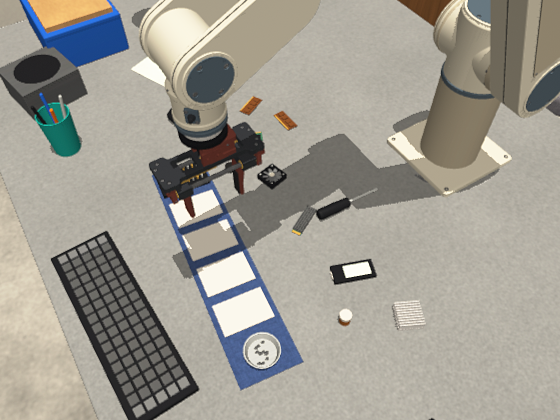

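View pics/wrist0.png

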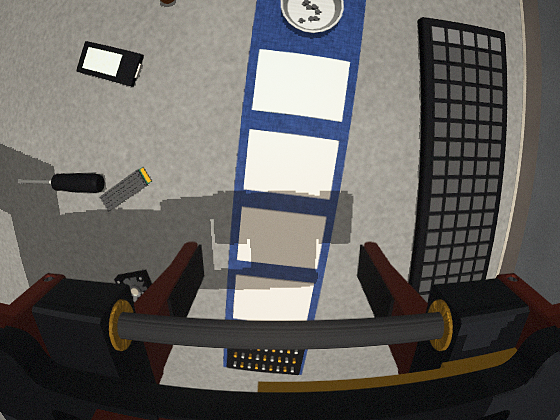

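View pics/side0.png

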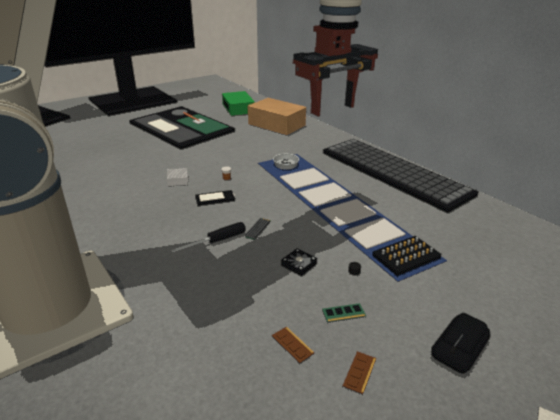

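The dish is at the +y end: scene (262,350), wrist (312,10). The bit case is at the −y end, wrist (265,358). That gives pad_a = ssd, pad_b = heat sink and fan, pad_c = memory, pad_d = battery.

For the memory there are three candidates in the side view: green with four chips at (344,312), and brown ones at (293,344) and (360,371). Only the green one fits. Next I'll get rough positions and an enlarged crop.

```bash
cat > h.py <<'E'
import numpy as np, cv2
from cell import observe, imaging, job
def ray(m,uv,name):
    K=m["mtx"];T=m["cam_to_world"]
    x=(uv[0]-K[0,2])/K[0,0];y=(uv[1]-K[1,2])/K[1,1]
    if name=="wrist":
        r=np.hypot(x,y);d=np.array([np.sin(r)*x/max(r,1e-9),np.sin(r)*y/max(r,1e-9),np.cos(r)])
    else: d=np.array([x,y,1.])
    return T[:3,3],T[:3,:3]@d
def p(m,uv,z,name):
    o,d=ray(m,uv,name);return o+d*(z-o[2])/d[2]
def proj(m,P,name):
    T=m["cam_to_world"];K=m["mtx"];c=(P-T[:3,3])@T[:3,:3]
    if name=="wrist":
        h=np.hypot(c[...,0],c[...,1]);s=np.arctan2(h,c[...,2])/np.maximum(h,1e-9)
        x,y=c[...,0]*s,c[...,1]*s
    else: x,y=c[...,0]/c[...,2],c[...,1]/c[...,2]
    return np.stack([x*K[0,0]+K[0,2],y*K[1,1]+K[1,2]],-1)
def ortho(m,im,name,cx,cy,z,w=.12,n=400):
    # up = +x, left = +y ; pixel (u,v): x=cx+w/2-v*w/n, y=cy+w/2-u*w/n
    g=(np.arange(n)+.5)*w/n
    Y,X=np.meshgrid(cy+w/2-g,cx+w/2-g)
    uv=proj(m,np.stack([X,Y,0*X+z],-1),name).astype(np.float32)
    return cv2.remap(im,uv[...,0],uv[...,1],cv2.INTER_LINEAR)
E
python3 - <<'E'
from h import *
S={"scene":imaging.camera_model("scene"),"side":imaging.camera_model("side"),"wrist":imaging.camera_model("wrist")}
for n,nm,uv,z in [("dish","scene",(262,351),.015),("dish","side",(286,160),.015),("padA","wrist",(302,86),.005),("padA","scene",(244,312),.005),("padB","wrist",(290,164),.005),("padB","scene",(226,275),.005),("padC","scene",(210,241),.005),("padD","side",(376,234),.005),
 ("hs","scene",(409,313),.022),("hs","side",(177,176),.022),("bat","scene",(353,271),.01),("bat","wrist",(111,63),.01),("ssd","wrist",(126,187),.009),("ssd","scene",(304,220),.009),("fan","scene",(272,175),.015),("fan","side",(299,260),.015),("mem","side",(344,312),.006),("br1","side",(293,344),.006),("br2","side",(360,371),.006)]:
    print(n,nm,p(S[nm],uv,z,nm).round(3))
a=cv2.imread("pics/side0.png")
cv2.imwrite("pics/c1.png",cv2.resize(a[210:400,180:440],None,fx=3,fy=3,interpolation=cv2.INTER_CUBIC))
E
```

```text
dish scene [0.658 0.209 0.015]
dish side [0.658 0.201 0.015]
padA wrist [0.649 0.111 0.005]
padA scene [0.646 0.117 0.005]
padB wrist [0.636 0.019 0.005]
padB scene [0.636 0.024 0.005]
padC scene [ 0.625 -0.07   0.005]
padD side [ 0.606 -0.181  0.005]
hs scene [0.378 0.297 0.022]
hs side [0.37  0.273 0.022]
bat scene [0.408 0.159 0.01 ]
bat wrist [0.415 0.154 0.01 ]
ssd wrist [ 0.426 -0.006  0.009]
ssd scene [ 0.421 -0.006  0.009]
fan scene [ 0.415 -0.153  0.015]
fan side [ 0.412 -0.165  0.015]
mem side [ 0.393 -0.309  0.006]
br1 side [ 0.282 -0.313  0.006]
br2 side [ 0.329 -0.409  0.006]
```

View pics/c1.png

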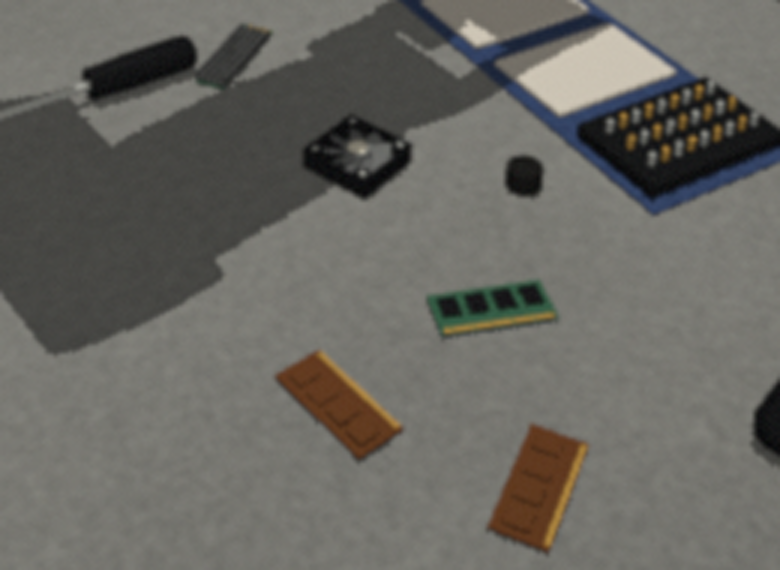

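Confirmed: the green module is at crop (493,308) (side 344,312), and the fan is rotor-up at crop (357,155). The black knob at (525,175) and the brown modules are not part of the job. Now I'll move the wrist camera over the left half for accurate measuring.

send_path([
  [0.04,-0.03,0,0],
  [0.04,-0.03,0,0],
  [0.04,-0.03,0,0],
  [0.01,-0.03,0,0],
  [0,0,0,0],
  [0,0,0,0],
])

```text
t: 0.9
tcp_pos: [0.506, 0.1298, 0.2229]
ee_rot: [0.0, 0.707, 0.707, 0.0]
ft_force: [0.1, -0.3, -0.4]
width: 0.998
grip_force: 0.0
```

```bash
python3 - <<'E'
from h import *
m=imaging.camera_model("wrist"); im=imaging.capture("wrist")[:,:,::-1].copy()
cv2.imwrite("pics/w1.png",im); np.save("w1.npy",m)
print(m["cam_to_world"][:3,3])
t=[ortho(m,im,"wrist",*a,n=260,w=.13) for a in [(.375,.285,.022),(.41,.157,.01),(.423,-.006,.009),(.649,.114,.005),(.637,.020,.005),(.655,.205,.018)]]
cv2.imwrite("pics/o1.png",np.vstack([np.hstack(t[:3]),np.hstack(t[3:])]))
E
```

```text
[0.50571891 0.2100647  0.38562274]
```

View pics/o1.png

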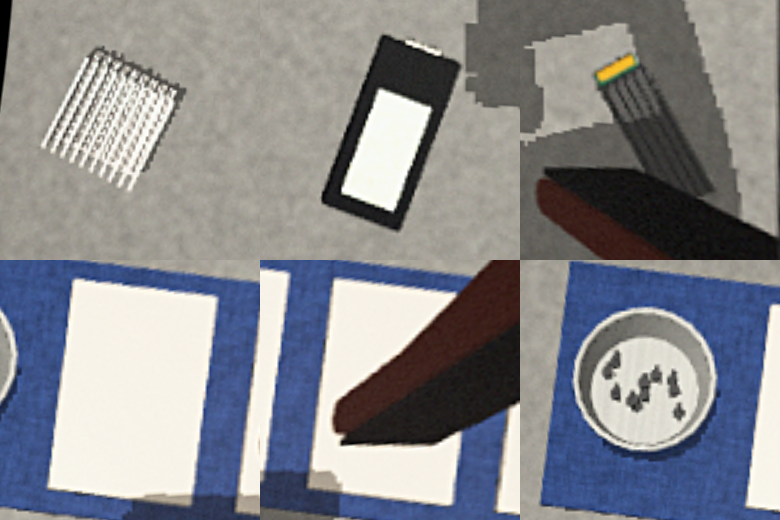

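Orthoviews at 0.5 mm/px:
- **Pad A:** corners (73,19), (218,37), (47,229), (193,247), so its centre is (0.6475, 0.1126) with yaw −0.123. The edges measure 73 × 106 mm, as they should.
- **Battery:** centre (0.4086, 0.1567), yaw −0.348, 88 × 42 mm.
- **Heat sink:** about (0.38, 0.293), yaw ≈ −0.46. Its side faces blur the outline.
- **SSD:** yaw ≈ +0.54, partly hidden by a finger.

Next is the right half.

send_path([
  [-0.055,0,0,0],
  [-0.055,0,0,0],
  [-0.055,0,0,0],
  [-0.055,0,0,0],
  [-0.055,0,0,0],
  [-0.055,0,0,0],
  [-0.055,0,0,0],
  [-0.055,0,0,0],
  [0,0,0,0],
  [0,0,0,0],
])

```text
t: 2.2
tcp_pos: [0.5047, -0.3104, 0.2221]
ee_rot: [-0.001, 0.708, 0.706, 0.0]
ft_force: [-0.8, -0.4, 0.3]
width: 1.002
grip_force: 0.0
```

```bash
python3 - <<'E'
from h import *
m=imaging.camera_model("wrist"); im=imaging.capture("wrist")[:,:,::-1].copy()
cv2.imwrite("pics/w2.png",im)
print(m["cam_to_world"][:3,3])
t=[ortho(m,im,"wrist",*a,n=260,w=.13) for a in [(.41,-.158,.015),(.39,-.305,.006),(.423,-.006,.009),(.636,.018,.005),(.624,-.076,.005),(.612,-.170,.005)]]
cv2.imwrite("pics/o2.png",np.vstack([np.hstack(t[:3]),np.hstack(t[3:])]))
E
```

```text
[ 0.5048517  -0.23026717  0.3848756 ]
```

View pics/o2.png

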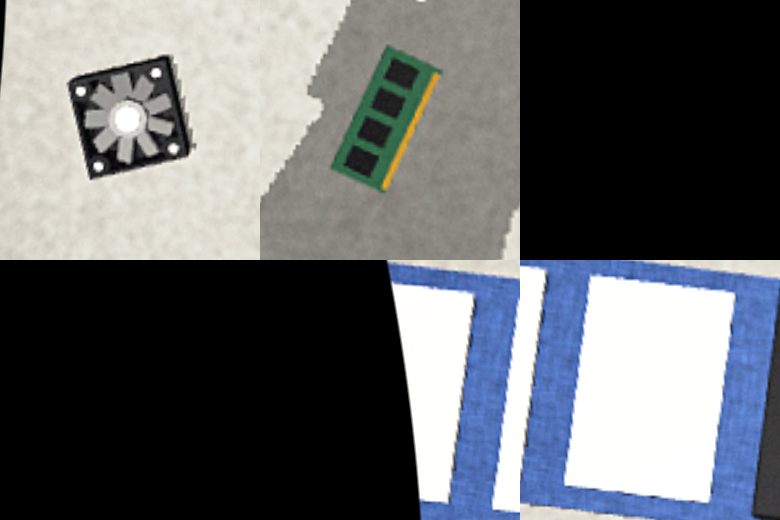

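Orthoview 2:
- **Pad D:** centre (0.6125, −0.170), which matches the prediction from A and the 95 mm pitch. That puts B at (0.636, 0.018) and C at (0.624, −0.076).
- **Fan:** holes centred at (127,119), so (0.415, −0.157) with yaw +0.24.
- **Memory:** (0.3956, −0.3033), yaw −0.44, 29 × 68 mm.

I'll grasp the memory first, since it is nearest.

```bash
cat >> h.py <<'E'
def to(x,y,z,line=None):
    "delta in tool axes after turning so that the closing line is at world angle `line`"
    s=observe(); w,a,b,c=s["ee_rot"]; P=s["tcp_pos"]
    Y=np.array([2*(a*b-w*c),1-2*(a*a+c*c)]); yaw=np.arctan2(Y[1],Y[0])
    t=0 if line is None else -((line-yaw+np.pi/2)%np.pi-np.pi/2)
    n=yaw-t; d=np.array([x,y])-P[:2]
    print("t",round(s["t"],1),"tcp",P.round(4),"line",round(yaw,3),"q6",s["qpos"][5].round(2),"| turn",round(t,3),"dx dy dz",round(-np.sin(n)*d[0]+np.cos(n)*d[1],4),round(np.cos(n)*d[0]+np.sin(n)*d[1],4),round(P[2]-z,4))
E
python3 -c "
from h import *
to(.3956,-.3033,.08,1.13)"
```

```text
t 2.2 tcp [ 0.5048 -0.3096  0.2223] line -0.0 q6 -0.57 | turn -1.13 dx dy dz 0.1014 -0.0409 0.1423
```

send_path([
  [0,0,0,-0.188],
  [0,0,0,-0.188],
  [0,0,0,-0.188],
  [0,0,0,-0.188],
  [0,0,0,-0.188],
  [0,0,0,-0.19],
  [0.04,-0.016,0.03,0],
  [0.04,-0.016,0.03,0],
  [0.0214,-0.0089,0.04,0],
  [0,0,0.0423,0],
  [0,0,0,0],
  [0,0,0,0],
], aperture=0.6)

```text
t: 3.75
tcp_pos: [0.397, -0.3031, 0.0815]
ee_rot: [0.001, 0.22, 0.975, -0.0]
ft_force: [-0.3, -0.6, -0.3]
width: 0.603
grip_force: 0.0
```

```bash
python3 - <<'E'
from h import *
to(.3956,-.3033,.003,1.13)
m=imaging.camera_model("wrist"); im=imaging.capture("wrist")[:,:,::-1].copy()
cv2.imwrite("pics/w3.png",im); print(m["cam_to_world"][:3,3])
E
```

```text
t 3.8 tcp [ 0.397  -0.3031  0.0815] line 1.126 q6 -1.8 | turn -0.004 dx dy dz 0.0011 -0.0008 0.0785
[ 0.32443423 -0.26837703  0.24410281]
```

View pics/w3.png

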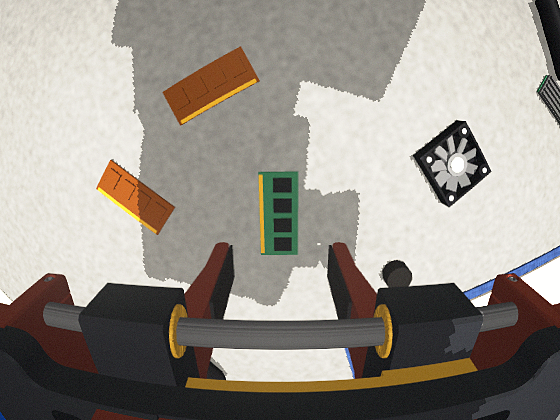

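Green module centred at pixel (279,213) between the fingers, square to them. The knob is at (398,272) and the brown modules lie to the left. Check the numbers before descending.

```bash
python3 - <<'E'
from h import *
m=imaging.camera_model("wrist"); f=lambda u,v,z:p(m,(u,v),z,"wrist").round(4)
print([f(*c,.006) for c in [(259,172),(298,172),(261,254),(298,254)]],f(278.8,213,.006),"knob",f(398,275,.0),"brown",f(173,208,.006))
s=observe();print(s["tcp_pos"])
E
```

```text
[array([ 0.3584, -0.3024,  0.006 ]), array([ 0.371 , -0.2762,  0.006 ]), array([ 0.419, -0.331,  0.006]), array([ 0.4319, -0.304 ,  0.006 ])] [ 0.3937 -0.303   0.006 ] knob [ 0.4943 -0.2329  0.    ] brown [ 0.3538 -0.3773  0.006 ]
[ 0.3972435  -0.30345162  0.08192986]
```

send_path([
  [0.002,0,0.04,0],
  [0,0,0.025,0],
  [0,0,0.01,0],
  [0,0,0.0035,0],
  [0,0,0,0],
  [0,0,0,0],
])

```text
t: 4.55
tcp_pos: [0.3946, -0.3027, 0.0027]
ee_rot: [0.001, 0.221, 0.975, -0.0]
ft_force: [0.2, 0.3, 0.1]
width: 0.601
grip_force: 0.0
```

send_path([
  [0,0,0,0],
  [0,0,0,0],
  [0,0,0,0],
  [0,0,0,0],
  [0,0,0,0],
  [0,0,0,0],
], aperture=0.0)

```text
t: 5.3
tcp_pos: [0.3941, -0.3024, 0.002]
ee_rot: [0.0, 0.221, 0.975, -0.0]
ft_force: [-0.8, 0.2, 5.6]
width: 0.335
grip_force: 30.0
```

send_path([
  [0,0,-0.02,0],
  [0,0,-0.04,0],
  [0,0,-0.04,0],
  [0,0,0,0],
])

```text
t: 5.8
tcp_pos: [0.3956, -0.3035, 0.1043]
ee_rot: [0.002, 0.221, 0.975, -0.001]
ft_force: [-0.4, -0.5, -0.4]
width: 0.337
grip_force: 30.0
```

```bash
python3 -c "
from h import *
to(.6241,-.0760,.10,1.447)
im=imaging.capture('wrist');cv2.imwrite('pics/w4.png',im[:,:,::-1])"
```

```text
t 5.8 tcp [ 0.3956 -0.3035  0.1043] line 1.125 q6 -1.8 | turn -0.322 dx dy dz -0.1987 0.254 0.0043
```

send_path([
  [0,0,0,-0.161],
  [0,0,0,-0.161],
  [-0.033,0.0423,0,0],
  [-0.033,0.0423,0,0],
  [-0.033,0.0423,0,0],
  [-0.033,0.0423,0,0],
  [-0.033,0.0423,0,0],
  [-0.0337,0.0423,0,0],
  [0,0,0.03,0],
  [0,0,0,0],
  [0,0,0,0],
])

```text
t: 7.22
tcp_pos: [0.6216, -0.0753, 0.0711]
ee_rot: [-0.001, 0.062, 0.998, 0.0]
ft_force: [-0.3, -0.2, 0.4]
width: 0.341
grip_force: 30.0
```

```bash
python3 -c "
from h import *
to(.6241,-.0760,.0085,1.447)
m=imaging.camera_model('wrist');im=imaging.capture('wrist')[:,:,::-1].copy();cv2.imwrite('pics/w5.png',im)
print(m['cam_to_world'][:3,3])
"
```

```text
t 7.2 tcp [ 0.6216 -0.0753  0.0711] line 1.446 q6 -1.59 | turn -0.001 dx dy dz -0.0025 -0.0004 0.0626
[ 0.54245611 -0.0652577   0.23397975]
```

View pics/w5.png

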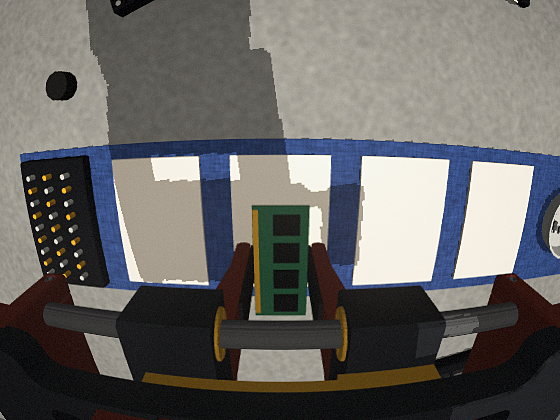

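The memory is held square at (281,260), with pad C beneath (its far edge runs (229,156)–(331,155)). Compute the module's offset in the hand, then lower it.

```bash
python3 - <<'E'
from h import *
m=imaging.camera_model("wrist"); f=lambda u,v,z:p(m,(u,v),z,"wrist")[:2]
c=[f(*q,.075) for q in [(252,206),(310,206),(256,314),(307,313)]]
print(np.round(c,4),np.mean(c,0).round(4))
print("pad C far corners",f(229,156,.005).round(4),f(331,155,.005).round(4))
th=-.1235;R=np.array([[np.cos(th),-np.sin(th)],[np.sin(th),np.cos(th)]])
for l in(.036,-.036):print("exp",R@[-.0525,l]+[.6241,-.076])
to(.6241,-.0760,.0085,1.447)
E
```

```text
[[ 0.588  -0.0857]
 [ 0.5917 -0.0562]
 [ 0.6543 -0.094 ]
 [ 0.6574 -0.0639]] [ 0.6229 -0.0749]
pad C far corners [ 0.5688 -0.1056] [ 0.5772 -0.0332]
exp [ 0.57643457 -0.03380691]
exp [ 0.56756516 -0.10525853]
t 7.3 tcp [ 0.6222 -0.0755  0.0719] line 1.446 q6 -1.59 | turn -0.001 dx dy dz -0.0019 -0.0002 0.0634
```

send_path([
  [-0.0015,-0.0008,0.04,0],
  [0,0,0.015,0],
  [0,0,0.006,0],
  [0,0,0.0025,0],
  [0,0,0,0],
  [0,0,0,0],
])

```text
t: 8.02
tcp_pos: [0.6245, -0.076, 0.0091]
ee_rot: [0.001, 0.062, 0.998, -0.0]
ft_force: [-0.5, -0.2, 0.2]
width: 0.335
grip_force: 30.0
```

send_path([
  [0,0,0,0],
  [0,0,0,0],
  [0,0,0,0],
], aperture=0.55)

```text
t: 8.4
tcp_pos: [0.624, -0.0759, 0.0085]
ee_rot: [0.0, 0.062, 0.998, -0.0]
ft_force: [-0.3, 0.5, -0.2]
width: 0.547
grip_force: 0.0
```

send_path([
  [0,0,-0.02,0],
  [0,0,-0.05,0],
  [0,0,-0.05,0],
  [0,0,0,0],
])

```text
t: 8.9
tcp_pos: [0.6272, -0.0764, 0.1342]
ee_rot: [0.005, 0.062, 0.998, -0.0]
ft_force: [0.6, 0.7, 0.4]
width: 0.548
grip_force: 0.0
```

```bash
python3 -c "
from h import *
to(.415,-.0,.22,2.11)
im=imaging.capture('wrist')[:,:,::-1].copy();m=imaging.camera_model('wrist');cv2.imwrite('pics/w6.png',im)
t=ortho(m,im,'wrist',.6241,-.076,.011,w=.13,n=260);cv2.imwrite('pics/o6.png',t)"
```

```text
t 8.9 tcp [ 0.6272 -0.0764  0.1342] line 1.447 q6 -1.59 | turn -0.663 dx dy dz 0.1429 0.1745 -0.0858
```

send_path([
  [0,0,0,-0.166],
  [0,0,0,-0.166],
  [0,0,0,-0.166],
  [0,0,0,-0.165],
  [0.0352,0.041,0,0],
  [0.0352,0.041,0,0],
  [0.0352,0.041,0,0],
  [0.0352,0.041,0,0],
  [0,0,0,0],
  [0,0,0,0],
], aperture=0.5)

```text
t: 10.2
tcp_pos: [0.4197, -0.0076, 0.1284]
ee_rot: [0.0, -0.266, 0.964, -0.0]
ft_force: [0.5, 0.6, 0.2]
width: 0.506
grip_force: 0.0
```

```bash
python3 -c "
from h import *
to(.422,-.008,.003,2.11)
m=imaging.camera_model('wrist');im=imaging.capture('wrist')[:,:,::-1].copy();cv2.imwrite('pics/w7.png',im)
o6=cv2.imread('pics/o6.png');o=ortho(m,im,'wrist',.422,-.008,.009,w=.15,n=500)
cv2.imwrite('pics/o7.png',np.hstack([cv2.copyMakeBorder(o6,0,240,0,0,cv2.BORDER_CONSTANT),o]))"
```

```text
t 10.2 tcp [ 0.4197 -0.0076  0.1284] line 2.11 q6 -2.16 | turn 0.0 dx dy dz -0.0017 -0.0015 0.1254
```

View pics/o7.png

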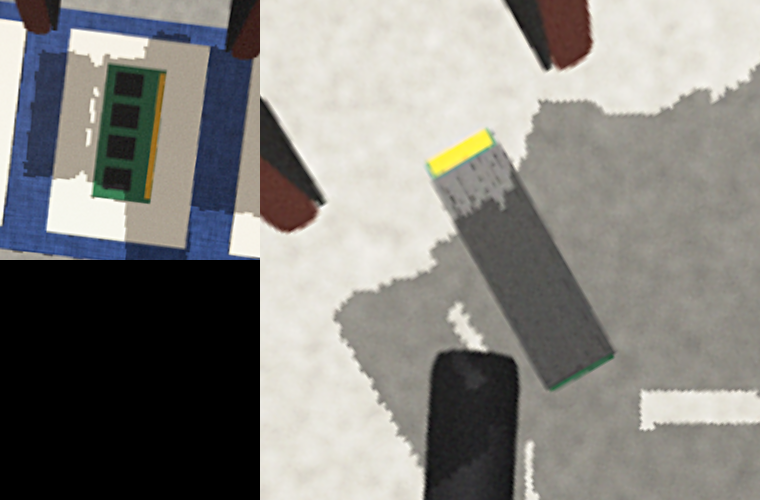

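The memory is centred and square on pad C, within about 1 mm and 0.01 rad. The SSD corners at 0.3 mm/px are (167,165), (229,129), (354,353) and (289,390), giving centre (0.4192, −0.0109) and yaw 0.51. The screwdriver handle at (475,350 and below) is close, so I'll grip 10 mm toward the brass end with a narrow opening.

```bash
python3 -c "
from h import *
to(.4279,-.0060,.003,2.08)"
```

```text
t 10.2 tcp [ 0.4203 -0.0077  0.1284] line 2.11 q6 -2.16 | turn 0.03 dx dy dz -0.0075 -0.0022 0.1254
```

send_path([
  [0,0,0,0.03],
  [-0.0075,-0.0022,0.02,0],
  [0,0,0.04,0],
  [0,0,0.04,0],
  [0,0,0.02,0],
  [0,0,0.0055,0],
  [0,0,0,0],
  [0,0,0,0],
], aperture=0.4)

```text
t: 11.25
tcp_pos: [0.4274, -0.0059, 0.0036]
ee_rot: [0.001, -0.252, 0.968, -0.0]
ft_force: [0.3, -0.3, 0.9]
width: 0.403
grip_force: 0.0
```

send_path([
  [0,0,0,0],
  [0,0,0,0],
  [0,0,0,0],
  [0,0,0,0],
], aperture=0.0)

```text
t: 11.75
tcp_pos: [0.4271, -0.0058, 0.0035]
ee_rot: [0.001, -0.252, 0.968, -0.0]
ft_force: [-0.4, -0.0, 6.8]
width: 0.267
grip_force: 30.0
```

send_path([
  [0,0,-0.02,0],
  [0,0,-0.05,0],
  [0,0,-0.03,0],
  [0,0,0,0],
])

```text
t: 12.25
tcp_pos: [0.4282, -0.0058, 0.1048]
ee_rot: [0.002, -0.252, 0.968, -0.001]
ft_force: [-0.5, 0.1, -1.2]
width: 0.268
grip_force: 30.0
```

```bash
python3 -c "
from h import *
to(.6574,.1114,.07,1.447)"
```

```text
t 12.2 tcp [ 0.4282 -0.0058  0.1048] line 2.08 q6 -2.12 | turn 0.633 dx dy dz -0.213 0.1446 0.0348
```

send_path([
  [0,0,0,0.158],
  [0,0,0,0.158],
  [0,0,0,0.158],
  [0,0,0,0.159],
  [-0.0426,0.0289,0,0],
  [-0.0426,0.0289,0,0],
  [-0.0426,0.0289,0,0],
  [-0.0426,0.0289,0,0],
  [-0.0426,0.029,0,0],
  [0,0,0.035,0],
  [0,0,0,0],
  [0,0,0,0],
])

```text
t: 13.75
tcp_pos: [0.6549, 0.1111, 0.0672]
ee_rot: [-0.001, 0.062, 0.998, -0.0]
ft_force: [0.3, -0.0, -0.5]
width: 0.267
grip_force: 30.0
```

```bash
python3 -c "
from h import *
m=imaging.camera_model('wrist');im=imaging.capture('wrist')[:,:,::-1].copy()
to(.6574,.1114,.009,1.447)
o=ortho(m,im,'wrist',.6475,.1126,.075,w=.13,n=400);o2=ortho(m,im,'wrist',.6475,.1126,.005,w=.13,n=400)
cv2.imwrite('pics/o8.png',np.hstack([o,o2]))"
```

```text
t 13.8 tcp [0.6555 0.1111 0.0681] line 1.447 q6 -1.3 | turn -0.0 dx dy dz -0.0019 0.0005 0.0591
```

View pics/o8.png

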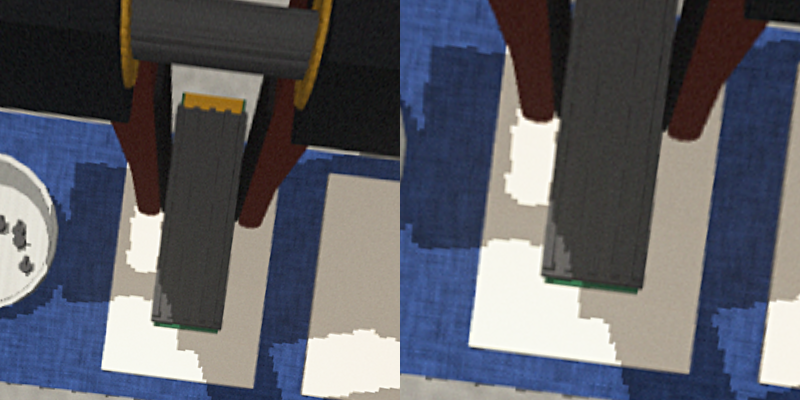

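The held SSD is at (200,212) in the left tile, which is (0.6434, 0.1124), with yaw matching the pad. The pad's near edge midpoint sits where expected. Nudge +x and lower.

send_path([
  [-0.0022,0.0003,0.03,0],
  [0,0,0.018,0],
  [0,0,0.008,0],
  [0,0,0.003,0],
  [0,0,0,0],
  [0,0,0,0],
])

```text
t: 14.55
tcp_pos: [0.6585, 0.1115, 0.0096]
ee_rot: [0.001, 0.062, 0.998, 0.0]
ft_force: [-0.1, -0.3, 0.2]
width: 0.27
grip_force: 30.0
```

send_path([
  [0,0,0,0],
  [0,0,0,0],
  [0,0,0,0],
], aperture=0.45)

```text
t: 14.92
tcp_pos: [0.6581, 0.1115, 0.009]
ee_rot: [0.0, 0.062, 0.998, 0.0]
ft_force: [0.1, -1.0, -0.1]
width: 0.451
grip_force: 0.0
```

send_path([
  [0,0,-0.02,0],
  [0,0,-0.05,0],
  [0,0,-0.05,0],
  [0,0,-0.03,0],
  [0,0,0,0],
  [0,0,0,0],
])

```text
t: 15.68
tcp_pos: [0.6574, 0.1114, 0.1586]
ee_rot: [-0.0, 0.062, 0.998, -0.0]
ft_force: [-0.1, 0.5, -0.5]
width: 0.452
grip_force: 0.0
```

```bash
python3 -c "
from h import *
m=imaging.camera_model('wrist');im=imaging.capture('wrist')[:,:,::-1].copy()
to(.381,.29,.15,1.105)
o=ortho(m,im,'wrist',.6475,.1126,.014,w=.13,n=400);cv2.imwrite('pics/o9.png',o)"
```

```text
t 15.7 tcp [0.6571 0.1113 0.1578] line 1.447 q6 -1.3 | turn 0.342 dx dy dz 0.3269 0.0357 0.0078
```

send_path([
  [0,0,0,0.171],
  [0,0,0,0.171],
  [0.0545,0.006,0,0],
  [0.0545,0.006,0,0],
  [0.0545,0.006,0,0],
  [0.0545,0.006,0,0],
  [0.0545,0.006,0,0],
  [0.0545,0.006,0,0],
  [0,0,0,0],
  [0,0,0,0],
], aperture=0.85)

```text
t: 16.98
tcp_pos: [0.3819, 0.2903, 0.1582]
ee_rot: [-0.0, 0.23, 0.973, -0.001]
ft_force: [0.9, 0.1, 1.2]
width: 0.849
grip_force: 0.0
```

```bash
python3 -c "
from h import *
m=imaging.camera_model('wrist');im=imaging.capture('wrist')[:,:,::-1].copy()
to(.381,.293,.012,1.105)
print(m['cam_to_world'][:3,3])
o9=cv2.imread('pics/o9.png');o=ortho(m,im,'wrist',.381,.293,.022,w=.12,n=400);cv2.imwrite('pics/o10.png',np.hstack([o9,o]))"
```

```text
t 17.0 tcp [0.3825 0.2902 0.1583] line 1.105 q6 -0.48 | turn -0.0 dx dy dz 0.0026 0.0019 0.1463
[0.31040856 0.32651239 0.32090556]
```

View pics/o10.png

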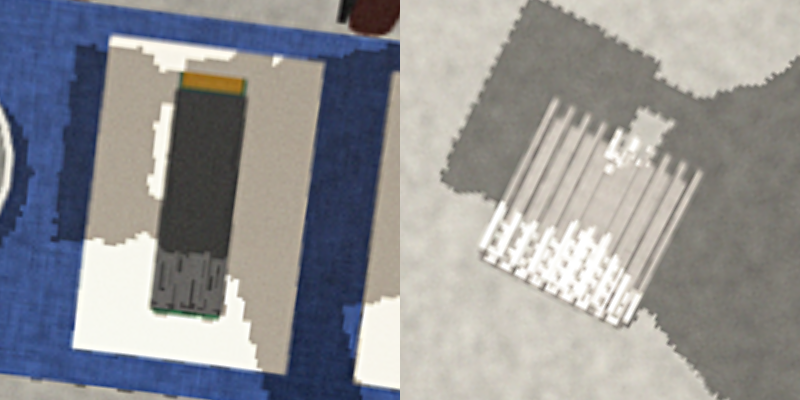

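The SSD is centred and square on pad A. The heat sink's top corners at 0.3 mm/px are (155,98), (302,172), (227,321) and (80,248), giving centre (0.3781, 0.2957) and yaw −0.465, 50 × 49 mm.

```bash
python3 -c "
from h import *
to(.3781,.2957,.004,1.106)"
```

```text
t 17.0 tcp [0.3825 0.2902 0.1583] line 1.105 q6 -0.48 | turn -0.001 dx dy dz 0.0064 0.003 0.1543
```

send_path([
  [0.0062,0.003,0.03,0],
  [0,0,0.05,0],
  [0,0,0.045,0],
  [0,0,0.02,0],
  [0,0,0.009,0],
  [0,0,0,0],
  [0,0,0,0],
])

```text
t: 17.9
tcp_pos: [0.3787, 0.2961, 0.0056]
ee_rot: [0.0, 0.231, 0.973, 0.001]
ft_force: [-0.1, -0.5, -0.3]
width: 0.851
grip_force: 0.0
```

send_path([
  [0,0,0,0],
  [0,0,0,0],
  [0,0,0,0],
  [0,0,0,0],
  [0,0,0,0],
], aperture=0.0)

```text
t: 18.52
tcp_pos: [0.378, 0.2961, 0.0053]
ee_rot: [0.0, 0.231, 0.973, 0.0]
ft_force: [-1.0, -0.6, 5.7]
width: 0.57
grip_force: 30.0
```

send_path([
  [0,0,-0.02,0],
  [0,0,-0.05,0],
  [0,0,-0.03,0],
  [0,0,0,0],
])

```text
t: 19.02
tcp_pos: [0.3789, 0.2968, 0.1066]
ee_rot: [0.001, 0.231, 0.973, 0.002]
ft_force: [0.1, -0.2, -1.2]
width: 0.567
grip_force: 30.0
```

```bash
python3 -c "
from h import *
to(.6358,.0183,.07,1.447)"
```

```text
t 19.0 tcp [0.3789 0.2968 0.1066] line 1.105 q6 -0.47 | turn -0.342 dx dy dz -0.2893 -0.2446 0.0366
```

send_path([
  [0,0,0,-0.171],
  [0,0,0,-0.171],
  [-0.0413,-0.035,0,0],
  [-0.0413,-0.035,0,0],
  [-0.0413,-0.035,0,0],
  [-0.0413,-0.035,0,0],
  [-0.0413,-0.035,0,0],
  [-0.0413,-0.035,0,0],
  [-0.0415,-0.0346,0,0],
  [0,0,0.03,0],
  [0,0,0,0],
  [0,0,0,0],
  [0,0,0,0],
  [0,0,0,0],
])

```text
t: 20.78
tcp_pos: [0.635, 0.018, 0.0758]
ee_rot: [0.001, 0.061, 0.998, 0.0]
ft_force: [0.2, -0.5, -1.5]
width: 0.567
grip_force: 30.0
```

```bash
python3 -c "
from h import *
to(.6358,.0183,.0108,1.447)
m=imaging.camera_model('wrist');im=imaging.capture('wrist')[:,:,::-1].copy()
o=ortho(m,im,'wrist',.6358,.0183,.0945,w=.13,n=400);cv2.imwrite('pics/o11.png',o)"
```

```text
t 20.8 tcp [0.635  0.018  0.0758] line 1.448 q6 -1.44 | turn 0.001 dx dy dz -0.0007 0.0004 0.065
```

View pics/o11.png

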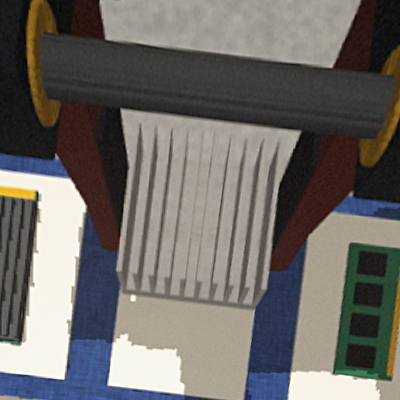

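The heat sink is held square (front top edge (120,273)–(268,290)), about 1 mm short in x. Lower it.

send_path([
  [-0.0014,0.0004,0.035,0],
  [0,0,0.018,0],
  [0,0,0.008,0],
  [0,0,0.003,0],
  [0,0,0.001,0],
  [0,0,0,0],
  [0,0,0,0],
])

```text
t: 21.7
tcp_pos: [0.6365, 0.0177, 0.0104]
ee_rot: [0.0, 0.062, 0.998, 0.0]
ft_force: [1.8, -0.2, -0.6]
width: 0.566
grip_force: 30.0
```

send_path([
  [0,0,0,0],
  [0,0,0,0],
  [0,0,0,0],
], aperture=0.72)

```text
t: 22.08
tcp_pos: [0.6363, 0.0177, 0.01]
ee_rot: [0.0, 0.062, 0.998, 0.0]
ft_force: [-0.4, -0.8, -0.3]
width: 0.719
grip_force: 0.0
```

send_path([
  [0,0,-0.02,0],
  [0,0,-0.05,0],
  [0,0,-0.05,0],
  [0,0,-0.02,0],
  [0,0,0,0],
  [0,0,0,0],
])

```text
t: 22.82
tcp_pos: [0.635, 0.0177, 0.1484]
ee_rot: [-0.001, 0.062, 0.998, -0.0]
ft_force: [-0.4, -0.5, -0.3]
width: 0.719
grip_force: 0.0
```

```bash
python3 -c "
from h import *
m=imaging.camera_model('wrist');im=imaging.capture('wrist')[:,:,::-1].copy()
to(.4086,.1567,.15,1.223)
o=ortho(m,im,'wrist',.6358,.0183,.027,w=.13,n=400);cv2.imwrite('pics/o12.png',o)"
```

```text
t 22.9 tcp [0.6348 0.0177 0.1479] line 1.447 q6 -1.44 | turn 0.224 dx dy dz 0.26 0.0536 -0.0021
```

send_path([
  [0,0,0,0.112],
  [0,0,0,0.112],
  [0.052,0.0107,0,0],
  [0.052,0.0107,0,0],
  [0.052,0.0107,0,0],
  [0.052,0.0107,0,0],
  [0.052,0.0107,0,0],
  [0,0,0,0],
  [0,0,0,0],
  [0,0,0,0],
])

```text
t: 24.12
tcp_pos: [0.4109, 0.1563, 0.1495]
ee_rot: [-0.0, 0.174, 0.985, -0.0]
ft_force: [1.0, 1.1, -0.4]
width: 0.719
grip_force: 0.0
```

```bash
cat >> h.py <<'E'
def rect(o,mask,cx,cy,w):
    n=o.shape[0]; k=np.ones((5,5),np.uint8)
    mask=cv2.morphologyEx(cv2.morphologyEx(mask.astype(np.uint8),cv2.MORPH_OPEN,k),cv2.MORPH_CLOSE,np.ones((9,9),np.uint8))
    for c in sorted(cv2.findContours(mask,cv2.RETR_EXTERNAL,cv2.CHAIN_APPROX_NONE)[0],key=cv2.contourArea)[-3:]:
        (u,v),(a,b),_=r=cv2.minAreaRect(c)
        if min(a,b)*w/n<.01: continue
        q=cv2.boxPoints(r); e=max((q[1]-q[0],q[2]-q[1]),key=np.linalg.norm)
        yaw=np.arctan2(-e[0],-e[1]); yaw=(yaw+np.pi/2)%np.pi-np.pi/2
        print("centre",round(cx+w/2-v*w/n,4),round(cy+w/2-u*w/n,4),"size mm",round(a*w/n*1e3,1),round(b*w/n*1e3,1),"yaw",round(yaw,3),"area frac",round(cv2.contourArea(c)/(a*b),2))
E
python3 -c "
from h import *
m=imaging.camera_model('wrist');im=imaging.capture('wrist')[:,:,::-1].copy()
to(.4086,.1567,.003,1.223)
o=ortho(m,im,'wrist',.4086,.1567,.01,w=.12,n=400);cv2.imwrite('pics/o13.png',o)
rect(o,o.max(2)<70,.4086,.1567,.12)
o=cv2.imread('pics/o12.png');g=o.astype(int);
rect(o,(o.min(2)>90)&(np.ptp(g,2)<25),.6358,.0183,.13)"
```

```text
t 24.2 tcp [0.4109 0.1562 0.1496] line 1.222 q6 -0.89 | turn -0.001 dx dy dz 0.0023 -0.0003 0.1466
centre 0.4073 0.1562 size mm 41.6 89.9 yaw -0.352 area frac 0.97
centre 0.6366 0.0755 size mm 95.9 15.6 yaw 0.0 area frac 0.57
centre 0.6912 0.0098 size mm 19.2 112.5 yaw -1.571 area frac 0.65
centre 0.6303 0.0198 size mm 67.4 98.8 yaw -0.129 area frac 0.67
```

```bash
python3 -c "
from h import *
print(p(imaging.camera_model('scene'),(345,323),0,'scene'),p(imaging.camera_model('side'),(227,178),0,'side'))
to(.4075,.1563,.004,1.219)"
```

```text
[0.48749224 0.24092452 0.        ] [0.48691088 0.22809288 0.        ]
t 24.2 tcp [0.4109 0.1562 0.1496] line 1.222 q6 -0.89 | turn 0.003 dx dy dz 0.0032 -0.0011 0.1456
```

Bottle is well clear (0.487, 0.235). Grasp the battery.

send_path([
  [0.0032,-0.001,0.03,0.003],
  [0,0,0.05,0],
  [0,0,0.04,0],
  [0,0,0.018,0],
  [0,0,0.0075,0],
  [0,0,0,0],
  [0,0,0,0],
], aperture=0.7)

```text
t: 25.05
tcp_pos: [0.4073, 0.1569, 0.005]
ee_rot: [0.001, 0.175, 0.985, 0.0]
ft_force: [-0.3, 0.6, 0.4]
width: 0.697
grip_force: 0.0
```

send_path([
  [0,0,0,0],
  [0,0,0,0],
  [0,0,0,0],
  [0,0,0,0],
  [0,0,0,0],
], aperture=0.0)

```text
t: 25.68
tcp_pos: [0.4069, 0.1569, 0.0048]
ee_rot: [0.0, 0.174, 0.985, 0.0]
ft_force: [-0.7, -0.5, 6.6]
width: 0.475
grip_force: 30.0
```

send_path([
  [0,0,-0.02,0],
  [0,0,-0.05,0],
  [0,0,-0.04,0],
  [0,0,0,0],
])

```text
t: 26.18
tcp_pos: [0.4084, 0.1574, 0.1168]
ee_rot: [0.003, 0.174, 0.985, 0.001]
ft_force: [0.8, -0.2, -1.1]
width: 0.47
grip_force: 30.0
```

```bash
python3 -c "
from h import *
to(.6125,-.1701,.07,1.447)"
```

```text
t 26.2 tcp [0.4084 0.1574 0.1168] line 1.22 q6 -0.88 | turn -0.227 dx dy dz -0.243 -0.2998 0.0468
```

send_path([
  [0,0,0,-0.114],
  [0,0,0,-0.113],
  [-0.0347,-0.0428,0,0],
  [-0.0347,-0.0428,0,0],
  [-0.0347,-0.0428,0,0],
  [-0.0347,-0.0428,0,0],
  [-0.0347,-0.0428,0,0],
  [-0.0347,-0.0428,0,0],
  [-0.0348,-0.043,0,0],
  [0,0,0.04,0],
  [0,0,0,0],
  [0,0,0,0],
  [0,0,0,0],
  [0,0,0,0],
])

```text
t: 27.92
tcp_pos: [0.6113, -0.1704, 0.0756]
ee_rot: [0.001, 0.061, 0.998, -0.0]
ft_force: [-0.3, 0.5, -0.6]
width: 0.472
grip_force: 30.0
```

```bash
python3 -c "
from h import *
to(.6125,-.1701,.0105,1.447)
m=imaging.camera_model('wrist');im=imaging.capture('wrist')[:,:,::-1].copy()
o=ortho(m,im,'wrist',.6125,-.1701,.083,w=.13,n=400);cv2.imwrite('pics/o14.png',o)
rect(o,(o.min(2)>190),.6125,-.1701,.13)"
```

```text
t 27.9 tcp [ 0.6113 -0.1704  0.0756] line 1.448 q6 -1.74 | turn 0.001 dx dy dz -0.0012 0.0005 0.0651
centre 0.5612 -0.1479 size mm 17.1 17.1 yaw -0.124 area frac 0.82
centre 0.5921 -0.1143 size mm 26.8 70.2 yaw -0.119 area frac 0.57
```

send_path([
  [-0.001,0.0004,0.035,0],
  [0,0,0.018,0],
  [0,0,0.008,0],
  [0,0,0.003,0],
  [0,0,0.0012,0],
  [0,0,0,0],
  [0,0,0,0],
])

```text
t: 28.85
tcp_pos: [0.6122, -0.1706, 0.0098]
ee_rot: [0.001, 0.062, 0.998, -0.0]
ft_force: [-0.2, -0.0, 3.2]
width: 0.473
grip_force: 30.0
```

send_path([
  [0,0,0,0],
  [0,0,0,0],
  [0,0,0,0],
], aperture=0.62)

```text
t: 29.22
tcp_pos: [0.6117, -0.1705, 0.0091]
ee_rot: [-0.0, 0.062, 0.998, 0.0]
ft_force: [0.1, -0.3, 1.0]
width: 0.619
grip_force: 0.0
```

send_path([
  [0,0,-0.02,0],
  [0,0,-0.05,0],
  [0,0,-0.05,0],
  [0,0,-0.02,0],
  [0,0,0,0],
  [0,0,0,0],
], aperture=0.8)

```text
t: 29.98
tcp_pos: [0.6106, -0.1701, 0.1477]
ee_rot: [-0.001, 0.062, 0.998, 0.0]
ft_force: [-1.0, -0.8, -0.6]
width: 0.8
grip_force: 0.0
```

```bash
python3 -c "
from h import *
to(.4152,-.1566,.14,1.81)
m=imaging.camera_model('wrist');im=imaging.capture('wrist')[:,:,::-1].copy()
o=ortho(m,im,'wrist',.6125,-.1701,.015,w=.13,n=400);cv2.imwrite('pics/o15.png',o)"
```

```text
t 30.0 tcp [ 0.6106 -0.1701  0.1477] line 1.447 q6 -1.74 | turn -0.363 dx dy dz 0.1867 0.0595 0.0077
```

send_path([
  [0,0,0,-0.182],
  [0,0,0,-0.181],
  [0.0467,0.0149,0,0],
  [0.0467,0.0149,0,0],
  [0.0467,0.0149,0,0],
  [0.0467,0.0149,0,0],
  [0,0,0,0],
  [0,0,0,0],
  [0,0,0,0],
], aperture=0.85)

```text
t: 31.15
tcp_pos: [0.4175, -0.1571, 0.1489]
ee_rot: [0.0, -0.119, 0.993, -0.0]
ft_force: [-0.4, -0.4, -0.4]
width: 0.848
grip_force: 0.0
```

```bash
python3 -c "
from h import *
m=imaging.camera_model('wrist');im=imaging.capture('wrist')[:,:,::-1].copy()
to(.4152,-.1566,.003,1.81); print(m['cam_to_world'][:3,3])
o=ortho(m,im,'wrist',.4152,-.1566,.015,w=.12,n=400);cv2.imwrite('pics/o16.png',o)
rect(o,o.max(2)<75,.4152,-.1566,.12)
rect(o,o.min(2)>215,.4152,-.1566,.12)
c=cv2.HoughCircles(cv2.medianBlur(o[...,1],5),cv2.HOUGH_GRADIENT,1.5,60,param1=120,param2=30,minRadius=15,maxRadius=75);print([(round(.4152+.06-v*.0003,4),round(-.1566+.06-u*.0003,4),round(r*.3,1)) for u,v,r in c[0][:3]] if c is not None else None)"
```

```text
t 31.2 tcp [ 0.4173 -0.157   0.1489] line 1.81 q6 -2.2 | turn 0.0 dx dy dz 0.002 0.0009 0.1459
[ 0.33953772 -0.1759406   0.31158675]
centre 0.4142 -0.1571 size mm 52.5 50.0 yaw 0.232 area frac 0.97
[(np.float32(0.439), np.float32(-0.1517), np.float32(20.7)), (np.float32(0.3935), np.float32(-0.1549), np.float32(17.2)), (np.float32(0.4133), np.float32(-0.1378), np.float32(16.2))]
```

send_path([
  [0.0018,0.0004,0.03,0.007],
  [0,0,0.05,0],
  [0,0,0.04,0],
  [0,0,0.018,0],
  [0,0,0.0065,0],
  [0,0,0,0],
  [0,0,0,0],
])

```text
t: 32.08
tcp_pos: [0.4151, -0.1571, 0.0054]
ee_rot: [0.001, -0.116, 0.993, -0.0]
ft_force: [-0.2, 0.5, -0.6]
width: 0.851
grip_force: 0.0
```

send_path([
  [0,0,0,0],
  [0,0,0,0],
  [0,0,0,0],
  [0,0,0,0],
  [0,0,0,0],
], aperture=0.0)

```text
t: 32.7
tcp_pos: [0.4145, -0.1569, 0.005]
ee_rot: [0.0, -0.116, 0.993, -0.0]
ft_force: [-1.4, 0.0, 6.0]
width: 0.564
grip_force: 30.0
```

send_path([
  [0,0,-0.02,0],
  [0,0,-0.05,0],
  [0,0,-0.04,0],
  [0,0,0,0],
])

```text
t: 33.2
tcp_pos: [0.4161, -0.1576, 0.117]
ee_rot: [0.003, -0.116, 0.993, -0.001]
ft_force: [0.2, -0.4, -0.6]
width: 0.565
grip_force: 30.0
```

```bash
python3 -c "
from h import *
to(.6358,.0183,.10,1.447)
m=imaging.camera_model('scene');im=imaging.capture('scene')[:,:,::-1].copy();cv2.imwrite('pics/s17.png',im)"
```

```text
t 33.2 tcp [ 0.4161 -0.1576  0.117 ] line 1.803 q6 -2.19 | turn 0.356 dx dy dz -0.1963 0.2017 0.017
```

```bash
python3 -c "
import cv2,numpy as np
cv2.imwrite('pics/v18.png',np.hstack([cv2.imread('pics/o12.png'),cv2.imread('pics/o15.png')]))"
```

```text
(no output)
```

View pics/v18.png

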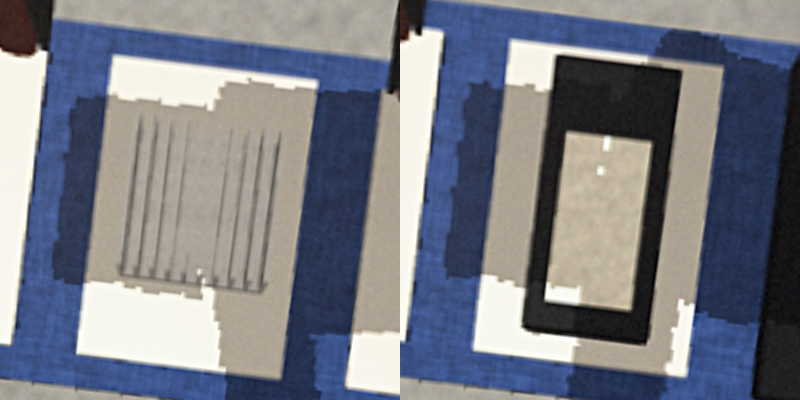

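The heat sink is centred on B with top centre (0.636, 0.0176) and yaw −0.12. The battery is centred and square on D. Now bring the fan over the heat sink.

send_path([
  [0,0,0,0.178],
  [0,0,0,0.177],
  [-0.0327,0.0336,0,0],
  [-0.0327,0.0336,0,0],
  [-0.0327,0.0336,0,0],
  [-0.0327,0.0336,0,0],
  [-0.0327,0.0336,0,0],
  [-0.0328,0.0337,0,0],
  [0,0,0.03,0],
  [0,0,0,0],
  [0,0,0,0],
  [0,0,0,0],
  [0,0,0,0],
])

```text
t: 34.88
tcp_pos: [0.6342, 0.0189, 0.0855]
ee_rot: [0.001, 0.062, 0.998, 0.0]
ft_force: [0.1, 0.4, 0.0]
width: 0.565
grip_force: 30.0
```

```bash
python3 -c "
from h import *
to(.6358,.0177,.0325,1.449)
m=imaging.camera_model('wrist');im=imaging.capture('wrist')[:,:,::-1].copy()
s=observe();z=s['tcp_pos'][2]+.010
o=ortho(m,im,'wrist',.6358,.0177,z,w=.10,n=400);cv2.imwrite('pics/o19.png',o)
rect(o,o.max(2)<60,.6358,.0177,.10)"
```

```text
t 34.9 tcp [0.6342 0.0189 0.0855] line 1.447 q6 -1.44 | turn -0.002 dx dy dz -0.0018 -0.001 0.053
centre 0.644 0.0203 size mm 104.6 76.8 yaw 1.445 area frac 0.75
```

send_path([
  [-0.0016,-0.001,0.025,0],
  [0,0,0.015,0],
  [0,0,0.008,0],
  [0,0,0.004,0],
  [0,0,0.0012,0],
  [0,0,0,0],
  [0,0,0,0],
])

```text
t: 35.8
tcp_pos: [0.6357, 0.0181, 0.0321]
ee_rot: [0.0, 0.061, 0.998, 0.0]
ft_force: [-0.5, 0.5, 2.8]
width: 0.566
grip_force: 30.0
```

```bash
python3 -c "
from h import *
to(.6358,.0177,.032,1.449)"
```

```text
t 35.8 tcp [0.6357 0.0181 0.0321] line 1.448 q6 -1.44 | turn -0.001 dx dy dz -0.0002 -0.0004 0.0001
```

Contact is light (2.8 N). Release, retreat up and back, and look.

send_path([
  [0,0,0,0],
  [0,0,0,0],
  [0,0,0,0],
], aperture=0.72)

```text
t: 36.17
tcp_pos: [0.6353, 0.0181, 0.0314]
ee_rot: [-0.0, 0.061, 0.998, -0.0]
ft_force: [0.2, 0.4, -0.3]
width: 0.719
grip_force: 0.0
```

send_path([
  [0,0,-0.02,0],
  [0,0,-0.05,0],
  [0,0,-0.05,0],
  [0,0,-0.04,0],
  [0.05,0,0,0],
  [0,0,0,0],
  [0,0,0,0],
  [0,0,0,0],
])

```text
t: 37.17
tcp_pos: [0.5868, 0.0241, 0.1919]
ee_rot: [0.001, 0.061, 0.998, 0.0]
ft_force: [0.0, 0.1, -0.2]
width: 0.725
grip_force: 0.0
```

```bash
python3 -c "
from h import *
m=imaging.camera_model('wrist');im=imaging.capture('wrist')[:,:,::-1].copy()
a=[ortho(m,im,'wrist',.636,.0177,z,w=.13,n=260) for z in (.042,.027,.005)]
b=[ortho(m,im,'wrist',*q,w=.13,n=260) for q in ((.6475,.1126,.014),(.6241,-.076,.011),(.6125,-.1701,.015))]
cv2.imwrite('pics/o20.png',np.vstack([np.hstack(a),np.hstack(b)]));print(m['cam_to_world'][:3,3])"
```

```text
[0.5070543  0.0340869  0.35445088]
```

View pics/o20.png

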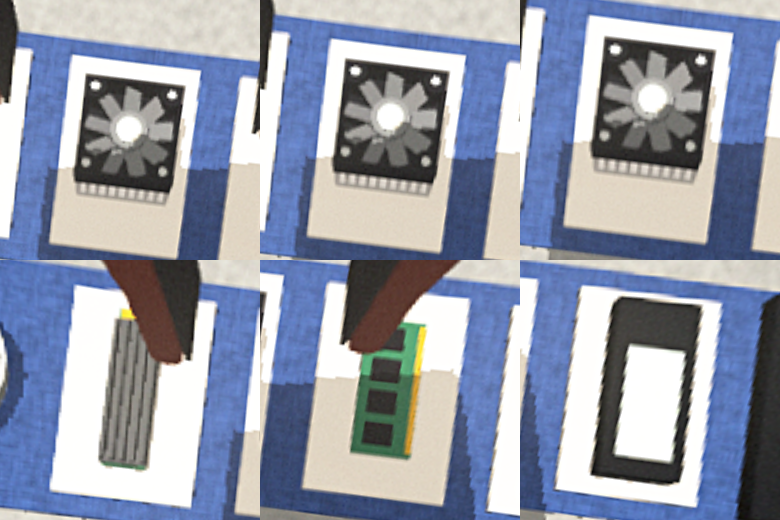

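In the final picture the fan's hub is at (128,129) in the first tile, rotor up and flush and square on the heat sink. The SSD, memory and battery lie centred and square on pads A, C and D, and the gripper is clear of everything.

```bash
python3 -c "
from cell import job; print(job.job_done())"
```

```text
the job is handed in; nothing more can be done
None
```

All five parts are laid out as asked and the job is handed in at about 37 s of the 112 s allowed: counting from the dish, drive stick, heat sink with the fan on top (rotor up), memory module, battery, each within about 2 mm of its pad centre.

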